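# Shut and fasten the analyser's lamp cover

### The job

The lamp cover on the sloping front of the white benchtop analyser has been left ajar: press it fully shut, then use the slot key from its stand to turn both captive screws on the cover clockwise until they are fully home. Turn the screws only with the key, not with the fingers, and do not disturb the other things on the bench. Finish with the key standing upright in its stand again, let go.

Things in the scene. Friction and masses are not known exactly. Their poses are not given: they have to be found in the camera images.
- analyser: White benchtop analyser, fixed, 420 deep (x), 400 wide (y), 170 high (mm). Origin on its underside, 180 mm behind the front face, mid-width; z up, front towards -x. Above the 70 mm high front face a panel slopes back and up at 30 degrees for 200 mm to the flat top. The cover lies mid-width on this slope, a keypad and display beside it at +y, vents at -y.
- cover_edge (a point): Point on the outer face of the cover 15 mm from its free edge, mid-width between the screws: a good place to press. Moves with the cover.
- near_head: Slotted steel screw head, disc 28 mm across, 8.5 mm tall, captive on the cover. Origin on the cover's outer face at the screw's axis; z out along the axis (30 degrees from vertical with the cover shut); x along the slot. Slot 5 mm wide across the whole head, open-ended, floor 2 mm and rim 8.5 mm above the origin. At the cover's y = +55 mm, nearer the robot.
- far_head: Slotted steel screw head, disc 28 mm across, 8.5 mm tall, captive on the cover. Origin on the cover's outer face at the screw's axis; z out along the axis (30 degrees from vertical with the cover shut); x along the slot. Slot 5 mm wide across the whole head, open-ended, floor 2 mm and rim 8.5 mm above the origin. At the cover's y = -55 mm, farther from the robot.
- near_screw (a joint): Angle of the near screw (rad): 0 open, slot pointing up and down the slope; grows clockwise (looking at the head); 1.57 fully home at a hard stop, slot parallel to the cover's free edge. Friction 0.06 N m, no thread travel. Starts at 0 to 0.6.
- far_screw (a joint): Angle of the far screw (rad): 0 open, slot pointing up and down the slope; grows clockwise (looking at the head); 1.57 fully home at a hard stop, slot parallel to the cover's free edge. Friction 0.06 N m, no thread travel. Starts at 0 to 0.6.
- stand: Grey block fixed to the bench, 70 x 70 mm and 60 mm high, with a round upright through-hole of 23 mm diameter (3 mm chamfer) at its centre. Origin at the centre of its underside, z up.
- key: Loose slot key, 80 g, 110 mm long. Origin: blade tip on the axis; z up the axis to the handle, x along the blade's width. Steel blade 16 wide (x) x 2.6 thick x 14 mm long; shank 10 mm diameter; flange 34 mm diameter, z = 50 to 54 mm, rests on the stand's top (tip then 10 mm over the bench); black paddle handle z = 54 to 110 mm, 34 mm wide (x), 16 mm thick (y: grip across this).
- cover_hinge (a point): Grey cover of the lamp bay on the slope: 150 mm up the slope, 180 mm wide, hinged at its upper edge. Origin on the hinge line, mid-width, on the slope's surface. Turns with the cover: x up the slope when shut (free edge at x = -150 mm), y along the hinge, z out of the cover. Outer face at z = 9 mm. Screws at x = -115 mm, y = +55 (near) and -55 mm (far).
- cover (a joint): Opening angle of the cover (rad): 0 shut, grows as the free edge lifts. Starts 0.15 to 0.4. The hinge is stiff (about 0.45 N m of friction): the cover stays where it is left; pressing near the free edge takes about 3 N.
- beaker: Bystander: glass beaker, 68 mm across, 85 mm high, loose. Origin at the centre of its underside.
- tube_rack: Bystander: white rack full of capped tubes, 70 x 140 mm, 84 mm high, loose. Origin at the centre of its underside.
- amber_bottle: Bystander: amber bottle, 56 mm across, 110 mm high, loose. Origin at the centre of its underside.
- jar: Bystander: white jar, 60 mm across, 70 mm high, loose. Origin at the centre of its underside.
- carton: Bystander: white carton, 70 x 110 x 45 mm, on the analyser's flat top. Origin at the centre of its underside.
- marker: Bystander: marker pen lying on the analyser's flat top, 130 mm long, 13 mm thick. Origin at the centre of its underside.
- cup: Bystander: orange plastic cup, 66 mm across, 80 mm high, loose. Origin at the centre of its underside.
Mind the look-alikes: they are no part of the job. Leave any yellow look-alike of the stand alone. There is more than one size of the key; the job needs the smaller.

How it is judged:
By the outcome, as a careful person would: the job done as asked, in the order asked, and still so for the second after the job is handed in, with the robot touching nothing.
It also fails if it takes over 61 s, if anything falls off the work surface, if the arm or the gripper's body presses on something with over 40 N, if the wrist force passes 120 N, or if a joint passes its speed limit or range.

### The arm

A 6-joint arm with a two-finger parallel gripper is mounted at the origin on the work surface. World frame = base frame: x ahead of the robot, y to its left, z up, the work surface at z = 0. Lengths are in mm, angles in rad, forces in N, time in s.
With the tool pointing down it reaches from about 350 to 725 mm from the base axis. Payload 6 kg.
Tool frame: the origin (TCP) lies on the centre line of the jaws, within the pads' length; the fingertips stand 11 mm ahead of it and the grasp point (between the pads) lies 8 mm behind it; z points along the fingers, y is the line along which they close (so a half turn about z gives the same grasp; the last joint's range is limited). The gripper opens to 85 mm and grips with 20 to 120 N. Pads are 22 mm wide; open, the fingers measure 114 mm over their backs; the gripper's body (76 mm by 85 mm) begins 54 mm behind the grasp point. The pads swing forward as they close: fully open they stand 13 mm farther back than shut.
Start: joints at [-0.986, 0.04, 0.085, 0, -1.615, -0.334], TCP at [148.918, -581.204, 242.261] pointing down, gripper open.
Joint ranges: [-2.56, 2.56], [-1.29, 2.01], [-1.08, 1.49], [-3.29, 1.98], [-2.81, -0.18], [-2.99, 2.99]. Speed limits (rad/s): [2.57, 2.57, 3.01, 3.14, 3.14, 3.14].

### API

Orientations are given as a unit quaternion [x, y, z, w].
In Python, from plant import readout, capture, camera_params, job gives the robot as it stands.
- The arm moves only by the shell command python3 -m handwheel 'ROWS' [FORCE]. ROWS is JSON, a list of rows, each a list of 3 entries, a list of its own where there are three numbers: the shift along the tool's x, y, z in units of 0.04 m (1.0 is 0.04 m), then the turn, a rotation vector about the tool's x, y, z in units of 0.12 rad (1.0 is 0.12 rad), then the finger opening in mm, from 0 to 85.4. In form: [[[dx, dy, dz], [rx, ry, rz], claw], ...]. A call has 1 to 8 rows; each row shifts and turns the commanded pose from where the row before left it, along the tool's axes as they then stand; what a row does not reach is not made up. A row lasts 1/8 s, in which the tool goes at most 62.5 mm and 10.7 degrees, less where a joint would pass 70% of its speed; a pose out of reach is approached as far as the arm can. A call with a number of a shift or a turn outside -1 to 1 is refused whole. A call with a gripper value outside its range is refused whole. The fingers move at their own pace and stop on an object; FORCE is the grip in N (left out, the last holds). Time passes only in rows, so rows that do not move let the fingers close. It gives the time, the measured TCP pose, the force, the opening and the grip force at its end, in the units of the state.
- readout.get_obs(): the state, without advancing time (a new reading comes with each control period).
- capture(name): name is "scene" or "top" or "wrist"; returns (picture, depth): 420x560x3 uint8, blue, green, red; 420x560 float32, mm along the optical axis (not along the pixel's ray), 0 where there is no reading.
- camera_params(name): a dict with "K" (3x3 intrinsics, pixels), "k1" (the pictures are not rectified: a ray, as slopes to the right and down, at radius r is drawn at 1 + k1 r^2 times it, then the intrinsics apply), "extrinsics" (4x4, takes a point from camera to world coordinates). Camera axes: x right, y down, z forward; pixel columns grow to the right and rows downward; lengths in mm; the calibration is good to about 2 mm. A picture is of the moment at which its call begins: read the wrist's pose just before it. camera_params takes no time and is no camera call; for the wrist camera it gives the pose at the moment of the call.
- job.job_done(): hands the job in; it is judged then, once.
The state is a dict: "time_s": time; "joints": joint angles; "joint_vel": joint speeds; "tau": joint torques, N m; "position": TCP position; "orientation": TCP orientation; "ft_force": force on the tool from outside, world axes, zero at the start; "moment": the same for the moment, N m; "gripper_width": opening from 0.0 (shut) to 1.0 (fully open); "grip_force": force on a finger pad.
Only numpy, scipy, OpenCV 4.12 (cv2) and the standard library are available. Lean on these libraries where they do the work, as an engineer would, in place of code of your own. Each camera call takes 0.05 s, during which the arm holds its last target. There are 200 camera calls.

## Working session

There is one attempt and no reset: what is moved stays moved. The work goes in short steps, Python scripts to look and compute and a shell command to move; the robot and the scene stay as the last step left them, time stands still between calls to the robot, and variables do not carry over. Pictures are saved under pics/ and viewed, at most 13 in all, crops included, and the job is handed in when it is done.

```bash
ls; mkdir -p pics
cat > h.py <<'E'
import numpy as np, cv2
from scipy.spatial.transform import Rotation as R
from plant import readout, capture, camera_params
def snap(n,f=None):
    P=camera_params(n); im,d=capture(n)
    if f: cv2.imwrite('pics/'+f,im)
    return im,d,P
def rays(P,uv):
    K=np.array(P['K']);k1=P['k1'];uv=np.atleast_2d(np.array(uv,float))
    s=np.stack([(uv[:,0]-K[0,2])/K[0,0],(uv[:,1]-K[1,2])/K[1,1]],1);q=s.copy()
    for _ in range(20): q=s/(1+k1*(q**2).sum(1,keepdims=True))
    return np.c_[q,np.ones(len(q))]
def pts(P,uv,z):  # depth points -> world
    E=np.array(P['extrinsics']);p=rays(P,uv)*np.atleast_1d(z)[:,None]
    return p@E[:3,:3].T+E[:3,3]
def onplane(P,uv,n,c): # n.x=c
    E=np.array(P['extrinsics']);d=rays(P,uv)@E[:3,:3].T;o=E[:3,3];n=np.array(n,float)
    return o+d*((c-o@n)/(d@n))[:,None]
def cloud(P,d):
    v,u=np.nonzero(d>0);return pts(P,np.c_[u,v],d[v,u]),u,v
E
python3 - <<'E'
from h import *
o=readout.get_obs();print(o)
for n in('scene','top','wrist'):
    im,d,P=snap(n,n+'0.png');np.savez(n+'0.npz',im=im,d=d,K=P['K'],k1=P['k1'],extrinsics=P['extrinsics']);print(n,P,np.percentile(d,[0,5,50,95]))
E
```

```text
pics
{'time_s': 0.0, 'joints': array([-9.86289220e-01,  4.07906385e-02,  8.37633093e-02, -4.64796188e-04,
       -1.61550476e+00, -3.33699192e-01]), 'joint_vel': array([ 3.56742473e-04, -9.58621502e-05,  4.90995461e-04,  5.54683742e-04,
       -1.77838948e-03, -1.39714490e-04]), 'tau': array([-1.43122811e-04, -3.68201423e+01,  3.47420061e+01,  6.93245351e+00,
       -5.27853714e-03, -5.90908280e-05]), 'position': array([ 148.90631509, -580.89219268,  241.26448657]), 'orientation': array([-1.25085584e-01,  9.92145549e-01,  8.80900389e-04, -1.76463990e-04]), 'ft_force': array([0.04224254, 0.28837623, 0.45600752]), 'moment': array([-0.04438837, -0.06284994, -0.02225003]), 'grip_force': 0.0, 'gripper_width': 1.001629814114319}
scene {'K': array([[540.79657831,   0.        , 278.5918596 ],
       [  0.        , 540.79657831, 212.68095069],
       [  0.        ,   0.        ,   1.        ]]), 'k1': -0.07169291621567915, 'extrinsics': array([[ 6.92433192e-01,  5.73781380e-01, -4.37391361e-01,
         1.06817412e+03],
       [ 7.21421046e-01, -5.58513048e-01,  4.09407926e-01,
        -5.482
[... 751 characters left out ...]
0000e+00,
         1.00000000e+00]])} [   0.          787.09620361 1390.60626221 1460.07092896]
wrist {'K': array([[353.29412735,   0.        , 281.95773587],
       [  0.        , 353.29412735, 210.94924765],
       [  0.        ,   0.        ,   1.        ]]), 'k1': -0.03765043722094709, 'extrinsics': array([[-2.48308654e-01,  9.25123243e-01,  2.87210370e-01,
         7.64411860e+01],
       [ 9.68679485e-01,  2.36624576e-01,  7.52918634e-02,
        -5.99911984e+02],
       [ 1.69322060e-03,  2.96910415e-01, -9.54903837e-01,
         3.73504610e+02],
       [ 0.00000000e+00,  0.00000000e+00,  0.00000000e+00,
         1.00000000e+00]])} [  0.          79.0749073  348.99671936 434.87188721]
```

View pics/scene0.png

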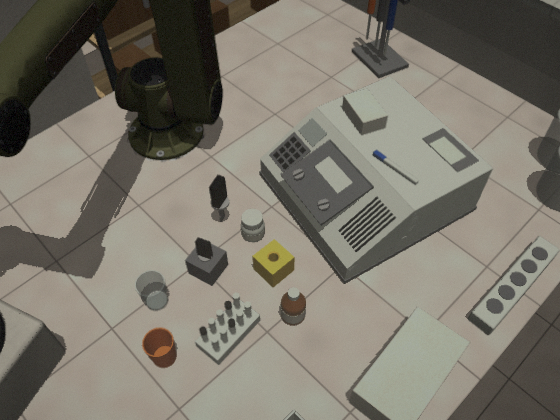

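View pics/top0.png

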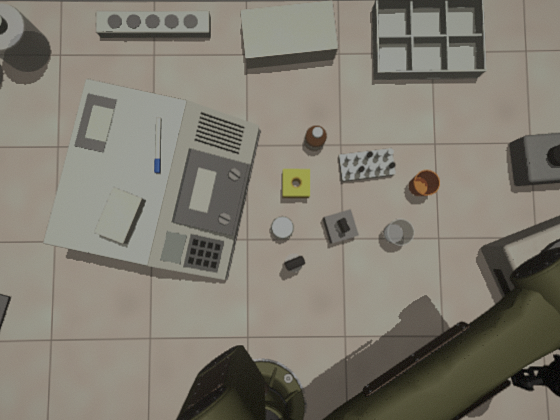

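The scene picture shows the analyser on the left of the robot, with the cover at about (325,180). A key stands in the grey stand at (207,255), and a second key is at (220,195). The top view puts the cover at (210,195), the screw heads at (235,174) and (224,218), the stand at (340,227) and the other key at (293,263).

```bash
cat > m1.py <<'E'
from h import *
for n in('top','scene'):
    f=np.load(n+'0.npz');P=dict(K=f['K'],k1=f['k1'],extrinsics=f['extrinsics']);im,d=f['im'],f['d']
    p,u,v=cloud(P,d);W=np.full(d.shape+(3,),np.nan);W[v,u]=p
    w={'top':dict(stand=(315,205,365,250),key2=(275,245,315,280),white=(30,75,265,285),yel=(280,165,312,200)),
       'scene':dict(stand=(183,230,232,285),key2=(205,170,235,225))}[n]
    for k,(a,b,c,e) in w.items():
        q=W[b:e,a:c].reshape(-1,3);q=q[~np.isnan(q[:,0])]
        print(n,k,'z hist',[ (int(z),int(((q[:,2]>=z)&(q[:,2]<z+10)).sum())) for z in range(-10,220,10)])
        for lo,hi in((50,68),(68,100),(100,150)):
            s=q[(q[:,2]>lo)&(q[:,2]<hi)]
            if len(s)>8: print('   ',lo,hi,s.mean(0).round(1),'minAreaRect',np.round(cv2.minAreaRect(s[:,:2].astype(np.float32))[0],1),np.round(cv2.minAreaRect(s[:,:2].astype(np.float32))[1],1),cv2.minAreaRect(s[:,:2].astype(np.float32))[2], s[:,2].max().round(1))
    if n=='top':
        for k,uv in dict(cover=(210,195),h1=(235,174),h2=(224,218),side=(215,132),keypad=(205,252)).items():
            print(k,W[uv[1]-2:uv[1]+3,uv[0]-2:uv[0]+3].reshape(-1,3).mean(0).round(1))
        def plane(box):
            a,b,c,e=box;q=W[b:e,a:c].reshape(-1,3);q=q[~np.isnan(q[:,0])];m=np.median(q,0);s=np.linalg.svd(q-m,full_matrices=0);nn=s[2][2]*np.sign(s[2][2][2]);print(box,nn.round(4),m.round(1),nn@m,'rms',np.abs((q-m)@nn).mean().round(2))
        plane((210,178,222,208));plane((190,160,205,168));plane((165,240,180,258))
        t=W[75:285,30:265].reshape(-1,3);t=t[(t[:,2]>166)&(t[:,2]<174)].astype(np.float32);r=cv2.minAreaRect(t[:,:2]);print('top',r,cv2.boxPoints(r).round(1))
E
python3 m1.py
```

```text
top stand z hist [(-10, 719), (0, 698), (10, 13), (20, 14), (30, 10), (40, 12), (50, 310), (60, 333), (70, 7), (80, 7), (90, 9), (100, 8), (110, 59), (120, 38), (130, 0), (140, 0), (150, 0), (160, 0), (170, 0), (180, 0), (190, 0), (200, 0), (210, 0)]
    50 68 [ 449.2 -207.1   60.1] minAreaRect [ 449.7 -208.7] [69.6 70.3] 15.357583045959473 67.9
    68 100 [ 446.9 -201.2   85.4] minAreaRect [ 447.5 -200.2] [31.1  4.9] 20.351259231567383 99.8
    100 150 [ 449.2 -207.8  118.3] minAreaRect [ 449.8 -208.3] [33.5 16. ] 24.669998168945312 126.5
top key2 z hist [(-10, 561), (0, 536), (10, 0), (20, 0), (30, 0), (40, 0), (50, 0), (60, 10), (70, 89), (80, 3), (90, 3), (100, 2), (110, 2), (120, 4), (130, 3), (140, 108), (150, 74), (160, 0), (170, 0), (180, 0), (190, 0), (200, 0), (210, 0)]
    68 100 [361.4 -85.   74.6] minAreaRect [358.1 -83.8] [45.8 41.1] 19.309961318969727 97.4
    100 150 [359.1 -85.6 145.6] minAreaRect [358.9 -86.4] [21.8 46.6] 21.723064422607422 150.0
top white z hist [(-10, 10030), (0, 8249), (10, 178), (20, 67), (30, 40), (40, 43), (50, 42), (60, 131), (70, 540), (80, 
[... 994 characters left out ...]
0, 205, 168) [-0.0334 -0.2909  0.9562] [597.3 143.1 153.8] 85.4883475106471 rms 1.93
(165, 240, 180, 258) [-0.1299 -0.498   0.8574] [395.5 201.6 146.9] -25.7457016834273 rms 1.77Traceback (most recent call last):
  File "m1.py", line 19, in <module>
    t=W[75:285,30:265].reshape(-1,3);t=t[(t[:,2]>166)&(t[:,2]<174)].astype(np.float32);r=cv2.minAreaRect(t[:,:2]);print('top',r,cv2.boxPoints(r).round(1))
                                                                                         ~~~~~~~~~~~~~~~^^^^^^^^^
cv2.error: OpenCV(4.12.0) /io/opencv/modules/imgproc/src/convhull.cpp:143: error: (-215:Assertion failed) total >= 0 && (depth == CV_32F || depth == CV_32S) in function 'convexHull'
```

View pics/wrist0.png

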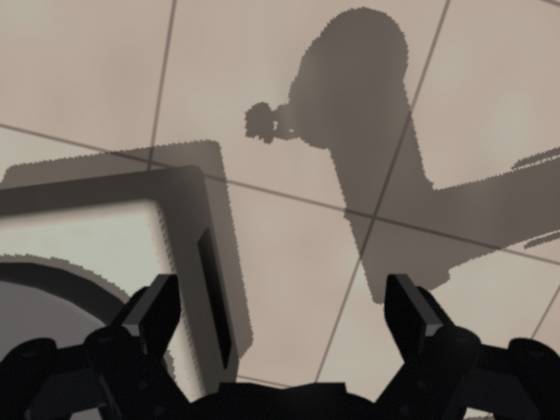

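The wrist view shows only the grey bin and the robot's shadow. The key in the stand measures 34 x 16 mm with its top at z = 120, so it is the small one. I'll move over the stand for a closer look.

```bash
python3 -m handwheel '[[[-0.9,0.7,-0.2],[0,0,0],85],[[-0.9,0.7,-0.2],[0,0,0],85],[[-0.9,0.7,-0.2],[0,0,0],85],[[-0.9,0.7,-0.2],[0,0,0],85],[[-0.9,0.7,-0.2],[0,0,0],85],[[-0.9,0.7,-0.2],[0,0,0],85],[[-0.9,0.7,-0.2],[0,0,0],85],[[-0.9,0.7,0],[0,0,0],85]]'
python3 -m handwheel '[[[-0.9,0.7,0],[0,0,0],85],[[-0.9,0.7,0],[0,0,0],85],[[-0.3,0.3,0],[0,0,0],85],[[0,0,0],[0,0,0],85]]'
python3 - <<'E'
from h import *
o=readout.get_obs();print(o['position'],o['orientation'],o['joints'],o['time_s'])
im,d,P=snap('wrist','w1.png');np.savez('w1.npz',im=im,d=d,K=P['K'],k1=P['k1'],extrinsics=P['extrinsics'])
p,u,v=cloud(P,d)
for lo,hi in((54,66),(110,126)):
    s=(p[:,2]>lo)&(p[:,2]<hi)&(abs(p[:,0]-449)<50)&(abs(p[:,1]+207)<50);print(lo,s.sum(),p[s].mean(0),cv2.minAreaRect(p[s][:,:2].astype(np.float32)))
E
```

```text
time_s: 1.15
position: [373.1, -291.5, 298.9]
orientation: [-0.125, 0.992, -0.0, 0.001]
ft_force: [1.0, -0.2, -0.8]
gripper_width: 0.996
grip_force: 0.0
time_s: 1.65
position: [437.0, -205.4, 298.0]
orientation: [-0.126, 0.992, 0.0, -0.0]
ft_force: [-1.0, 0.1, 0.6]
gripper_width: 0.998
grip_force: 0.0
[ 437.02460592 -205.42031042  298.00962602] [-1.25946377e-01  9.92036984e-01  1.02905551e-04 -3.47762349e-04] [-2.03934722e-02 -2.58151921e-01 -8.81634408e-02 -1.03454051e-04
 -1.74150294e+00 -1.29785688e+00] 1.65
54 3329 [ 448.88686126 -208.92180593   60.56436383] ((452.82830810546875, -208.60153198242188), (69.57427978515625, 70.10868835449219), 15.68056869506836)
110 644 [ 450.79460818 -208.96400455  119.59002161] ((452.07818603515625, -208.72434997558594), (33.853939056396484, 16.034711837768555), 24.340120315551758)
```

View pics/w1.png

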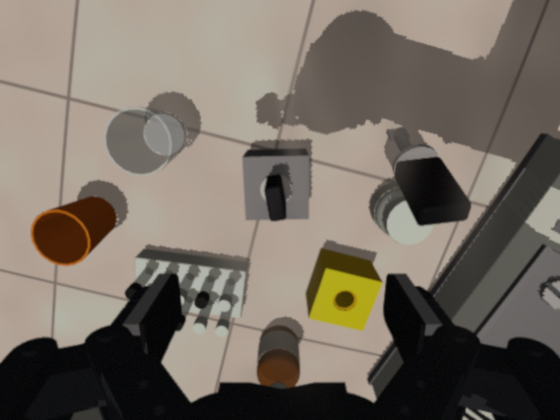

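The wrist view shows the stand at (277,185) with the key in it, paddle running top to bottom at about (274,197). The big key is at (430,190). The key stands at (452,-208.6) with its paddle at 24.3°, and the stand is at the same place. Next I'll look at the cover.

```bash
python3 -m handwheel '[[[-0.5,0.8,0],[0,0,0],85],[[-0.5,0.8,0],[0,0,0],85],[[-0.5,0.8,0],[0,0,0],85],[[-0.5,0.8,0],[0,0,0],60],[[-0.4,0.8,0],[0,0,0],30],[[-0.4,0.8,0],[0,0,0],0],[[-0.4,0.7,0],[0,0,0],0],[[0,0,0],[0,0,0],0]]'
cat > cov.py <<'E'
import sys
from h import *
o=readout.get_obs();print(o['position'],o['orientation'],o['joints'],o['time_s'])
im,d,P=snap('wrist',sys.argv[1]+'.png');np.savez(sys.argv[1]+'.npz',im=im,d=d,K=P['K'],k1=P['k1'],extrinsics=P['extrinsics'])
p,u,v=cloud(P,d)
A=np.radians(77.35);ex=np.array([np.cos(A),np.sin(A),0]);ey=np.array([-np.sin(A),np.cos(A),0])
F=np.array([516.9,44,0])
q=np.c_[(p-F)@ex,(p-F)@ey,p[:,2]]
for y0,y1 in((-85,-70),(-40,-20),(20,40),(70,85),(95,110),(-110,-95)):
    s=(q[:,1]>y0)&(q[:,1]<y1)&(q[:,0]>-40)&(q[:,0]<185)&(q[:,2]>40)
    print(y0,[(x,round(float(np.median(q[s&(q[:,0]>=x)&(q[:,0]<x+10)][:,2])),1)) for x in range(-20,190,10) if (s&(q[:,0]>=x)&(q[:,0]<x+10)).sum()>5])
E
python3 cov.py w2
```

```text
time_s: 2.7
position: [506.3, 39.1, 297.8]
orientation: [-0.125, 0.992, -0.0, -0.001]
ft_force: [1.1, -0.2, -0.5]
gripper_width: 0.001
grip_force: 0.0
[506.32777839  39.12732253 297.81569283] [-1.25466281e-01  9.92097752e-01 -4.58186632e-05 -5.10529665e-04] [ 4.74240417e-01 -1.90782115e-01 -3.21142943e-02 -2.65875833e-04
 -1.73045513e+00 -1.79348323e+00] 2.7
-85 [(-10, 117.3), (0, 117.8), (10, 120.1), (80, 144.3), (90, 146.9)]
-40 [(-10, 117.7), (0, 118.2), (10, 121.2), (20, 124.6), (30, 127.8), (40, 131.0), (50, 134.3), (60, 137.5), (70, 141.6), (80, 144.9), (90, 148.1), (100, 151.3), (110, 153.9), (120, 157.1), (130, 160.3), (140, 157.5), (150, 160.7), (160, 166.5), (170, 170.2), (180, 170.5)]
20 [(-20, 360.9), (-10, 361.7), (0, 340.8), (10, 346.3), (20, 360.9), (30, 127.9), (40, 131.0), (50, 134.3), (60, 137.4), (70, 141.5), (80, 144.7), (90, 148.0), (100, 151.2), (110, 153.8), (120, 157.1), (130, 160.4), (140, 157.2), (150, 160.8), (160, 166.5), (170, 170.2), (180, 170.3)]
70 [(-10, 117.9), (0, 118.4), (10, 121.2), (20, 124.5), (30, 127.8), (40, 131.1), (50, 134.4), (60, 137.6), (70, 140.9), (80, 144.1), (90, 147.5), (100, 150.6), (110, 153.9), (120, 157.1), (130, 160.4), (140, 157.4), (150, 160.7), (160, 166.7), (170, 170.3), (180, 170.6)]
95 [(-10, 65.1), (0, 74.2), (10, 80.1), (20, 86.1), (30, 91.8), (40, 97.8), (50, 103.4), (60, 109.1), (70, 114.9), (80, 121.0), (90, 126.5), (100, 131.8), (110, 137.7), (120, 143.6), (130, 149.1), (140, 155.1), (150, 160.8), (160, 166.7), (170, 170.3), (180, 170.6)]
-110 [(-10, 64.0), (0, 71.4), (150, 161.0)]
```

View pics/w2.png

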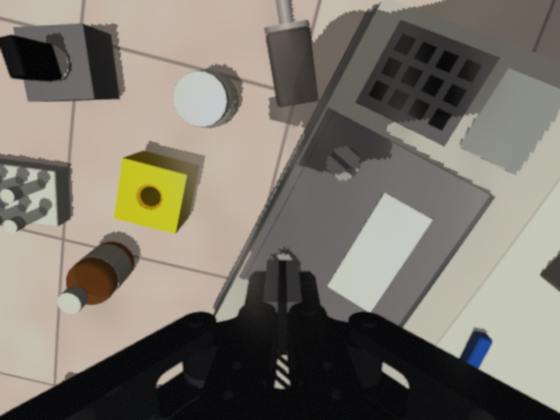

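The wrist view shows the cover ajar, with the near head at (345,160) and the far head hidden behind the fingers at (283,255). The depth profile puts the cover at 18° against the 30° slope, so it is about 0.2 rad open. I'll press near the free edge with the fingers closed.

```bash
python3 -m handwheel '[[[-0.25,0.2,0.95],[0,0,0],0],[[-0.22,0.21,0.95],[0,0,0],0],[[0,0,0.95],[0,0,0],0],[[0,0,0.9],[0,0,0],0],[[0,0,0.2],[0,0,0],0],[[0,0,0],[0,0,0],0]]'
python3 -m handwheel '[[[0,0,0.1],[0,0,0],0],[[0,0,0.1],[0,0,0],0],[[0,0,0.1],[0,0,0],0],[[0,0,0.1],[0,0,0],0],[[0,0,0.1],[0,0,0],0],[[0,0,0.1],[0,0,0],0]]'
```

```text
time_s: 3.5
position: [520.7, 58.4, 141.3]
orientation: [-0.125, 0.992, -0.0, 0.0]
ft_force: [0.6, 0.4, 0.7]
gripper_width: 0.0
grip_force: 0.0
time_s: 4.25
position: [520.3, 59.4, 116.0]
orientation: [-0.125, 0.992, -0.0, -0.0]
ft_force: [-0.0, 0.6, 2.2]
gripper_width: -0.003
grip_force: 0.8
```

```bash
python3 -m handwheel '[[[0,0,0.1],[0,0,0],0],[[0,0,0.1],[0,0,0],0]]'
python3 -m handwheel '[[[0,0,0.06],[0,0,0],0],[[0,0,0.06],[0,0,0],0]]'
```

```text
time_s: 4.5
position: [520.3, 59.4, 108.0]
orientation: [-0.125, 0.992, -0.0, -0.0]
ft_force: [-0.1, 0.0, 1.9]
gripper_width: -0.001
grip_force: 0.8
time_s: 4.75
position: [520.8, 59.3, 105.3]
orientation: [-0.125, 0.992, -0.0, 0.001]
ft_force: [-8.0, 1.1, 16.3]
gripper_width: 0.002
grip_force: 7.3
```

```bash
python3 -m handwheel '[[[0,0,-0.8],[0,0,0],0],[[-0.2,-0.2,-1],[0,0,0],50],[[-0.4,-0.2,-1],[0,0,0],85],[[-0.4,-0.2,-1],[0,0,0],85],[[-0.4,-0.2,-0.8],[0,0,0],85],[[0,0,0],[0,0,0],85],[[0,0,0],[0,0,0],85]]'
python3 cov.py w3
```

```text
time_s: 5.62
position: [582.2, 42.5, 286.1]
orientation: [-0.125, 0.992, 0.0, -0.001]
ft_force: [0.4, 0.9, -0.7]
gripper_width: 0.997
grip_force: 0.0
[582.17794873  42.45161117 286.06801518] [-1.25066181e-01  9.92147797e-01  1.45815779e-04 -1.08509776e-03] [ 4.15577359e-01  8.13383206e-03  1.32241467e-01 -9.07597565e-04
 -1.69689993e+00 -1.73569771e+00] 5.625
-85 [(-10, 70.6), (0, 75.9), (10, 90.8), (20, 96.6), (30, 102.1), (40, 108.1), (50, 113.7), (60, 119.5), (70, 125.4), (80, 130.8), (90, 136.8), (100, 142.3), (110, 148.1), (120, 153.0), (130, 160.4), (140, 156.7), (150, 161.2), (160, 166.9), (170, 170.2), (180, 170.5)]
-40 [(-10, 70.1), (0, 75.2), (10, 91.1), (20, 359.1), (30, 355.7), (40, 326.7), (50, 330.5), (60, 343.4), (70, 343.4), (80, 131.9), (90, 137.4), (100, 143.2), (110, 148.1), (120, 153.9), (130, 159.7), (140, 156.7), (150, 160.8), (160, 166.5), (170, 170.3), (180, 170.5)]
20 [(-10, 70.1), (0, 75.2), (10, 90.8), (20, 96.3), (30, 101.9), (40, 107.6), (50, 113.5), (60, 119.3), (70, 125.6), (80, 131.6), (90, 137.6), (100, 143.3), (110, 148.3), (120, 154.1), (130, 159.5), (140, 156.9), (150, 160.8), (160, 166.6), (170, 170.3), (180, 170.6)]
70 [(-10, 67.3), (0, 74.4), (10, 90.9), (20, 96.3), (30, 102.2), (40, 107.8), (50, 113.6), (60, 119.1), (70, 125.1), (80, 130.8), (90, 136.8), (100, 142.6), (110, 148.1), (120, 154.0), (130, 159.5), (140, 156.9), (150, 160.7), (160, 165.2)]
95 [(-10, 70.1), (0, 74.5), (10, 80.2), (20, 86.1), (30, 92.0), (40, 97.8), (50, 103.8), (60, 109.4), (70, 115.4), (80, 120.9), (90, 126.5), (100, 132.2), (110, 137.8), (120, 143.7), (130, 149.5), (140, 154.9), (150, 158.5)]
-110 [(-10, 70.3), (0, 74.7), (10, 80.2), (20, 86.1), (30, 92.0), (40, 97.5), (50, 103.3), (60, 109.1), (70, 114.9), (80, 120.7), (90, 126.7), (100, 132.1), (110, 137.9), (120, 143.5), (130, 147.2)]
```

View pics/w3.png

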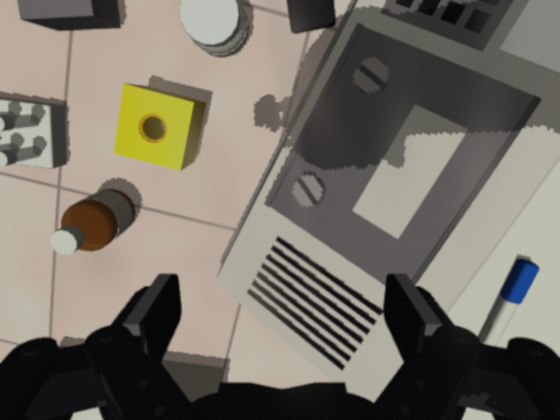

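The cover stands a constant 9/cos30 mm above the slope, so it is shut. The near head is at (371,76) and the far head at (309,189), each with a dark slot visible. Next I'll measure the heads and slots.

```bash
cat > heads.py <<'E'
import sys
from h import *
f=np.load(sys.argv[1]+'.npz');P=dict(K=f['K'],k1=f['k1'],extrinsics=f['extrinsics']);im,d=f['im'],f['d']
p,u,v=cloud(P,d)
n=np.array([-np.cos(np.radians(77.35))*.5,-np.sin(np.radians(77.35))*.5,.866])
H=[eval(a) for a in sys.argv[2:]]
c0=[]
for (a,b) in H:
    s=(abs(u-a)<50)&(abs(v-b)<50);q=p[s]
    for _ in range(6):   # plane on cover
        c=np.median(q@n);k=abs(q@n-c)<2.5
        m=q[k].mean(0);w=np.linalg.svd(q[k]-m,full_matrices=0)[2][2];n2=w*np.sign(w[2])
        if n2@n>.99:n=n2
    c=np.median((q@n)[abs(q@n-c)<2.5])
    ex=np.array([n[0],n[1],0]);ex=-(ex-n*(ex@n));ex/=np.linalg.norm(ex);ey=np.cross(n,ex)
    h=q@n-c; xy=np.c_[q@ex,q@ey]; uu,vv=u[s],v[s]
    k=(h>5.5)&(h<11)&(np.hypot(uu-a,vv-b)<30)
    (cx,cy),r=cv2.minEnclosingCircle(xy[k].astype(np.float32)); m=np.median(xy[k],0)
    # rim-plane projection of pixels, dark = slot
    vv,uu=np.mgrid[b-30:b+31,a-30:a+31];uv=np.c_[uu.ravel(),vv.ravel()]
    w=onplane(P,uv,n,c+8.5);wx=np.c_[w@ex,w@ey]-[cx,cy];g=im[b-30:b+31,a-30:a+31].mean(2).ravel()
    ins=np.hypot(*wx.T)<11.5;th=cv2.threshold(g[ins].astype(np.uint8),0,255,cv2.THRESH_OTSU)[0]
    dk=ins&(g<=th);D=wx[dk];t=np.linalg.svd(D-D.mean(0))[2][0]; ang=np.arctan2(t[1],t[0])
    # depth based
    q0=(xy-[cx,cy]);sl=(np.hypot(*q0.T)<11.5)&(h<5);td=np.linalg.svd(q0[sl]-q0[sl].mean(0))[2][0] if sl.sum()>8 else t*0
    o=ex*cx+ey*cy+n*c
    print('n',n.round(4),'tilt',np.degrees(np.arccos(n[2])).round(2),'yaw ex',np.degrees(np.arctan2(ex[1],ex[0])).round(2),'c',c.round(2))
    print('  head origin',o.round(1),'r',round(r,1),'meanoff',(m-[cx,cy]).round(1),'hmed',np.median(h[k]).round(1),'dark',dk.sum(),ins.sum(),D.mean(0).round(1),'slot angle from upslope (deg, ccw+)',np.degrees(ang).round(1),'depth',sl.sum(),np.degrees(np.arctan2(td[1],td[0])).round(1))
    c0.append(o)
e=c0[0]-c0[1];print('sep',np.linalg.norm(e).round(1),'ey yaw',np.degrees(np.arctan2(e[1],e[0])).round(2))
E
python3 heads.py w3 371,76 309,189
```

```text
n [-0.1091 -0.4856  0.8674] tilt 29.85 yaw ex 77.34 c -6.61
  head origin [471.3  92.6 103.5] r 14.8 meanoff [0.7 0.3] hmed 8.2 dark 160 624 [ 0.  -0.2] slot angle from upslope (deg, ccw+) -13.1 depth 150 -12.3
n [-0.1095 -0.4833  0.8686] tilt 29.7 yaw ex 77.23 c -6.45
  head origin [578.2  68.  103.3] r 14.8 meanoff [0.2 0.3] hmed 8.4 dark 127 482 [ 0.2 -0.3] slot angle from upslope (deg, ccw+) -22.6 depth 98 -22.8
sep 109.7 ey yaw 167.04
```

The heads agree with the given sizes: separation 109.7 mm, radius about 14 mm, tilt 30°. The near slot is at 0.22 rad and the far slot at 0.40 rad. Now for the key.

```bash
python3 -m handwheel '[[[0.78,-0.88,0],[0,0,0],50],[[0.78,-0.88,0],[0,0,0],50],[[0.78,-0.88,0],[0,0,0],50],[[0.78,-0.88,0],[0,0,0],50],[[0.78,-0.88,0],[0,0,0],50],[[0.78,-0.88,0],[0,0,0],50],[[0,0,0],[0,0,-0.72],50],[[0,0,0],[0,0,-0.72],50]]'
python3 -m handwheel '[[[0,0,0],[0,0,0],50],[[0,0,0],[0,0,0],50]]'
cat > to.py <<'E'
import sys
from h import *
# usage: to.py "x,y,z" ["az of tool x deg" [tilt normal from 'n']] ; TCP target
o=readout.get_obs();r=R.from_quat(o['orientation']);T=np.array(eval(sys.argv[1]))
print('pos',o['position'].round(1),'toolx az',np.degrees(np.arctan2(*r.apply([1,0,0])[1::-1])).round(2),'z',r.apply([0,0,1]).round(3),'q',o['joints'].round(2),'F',o['ft_force'].round(1))
print('shift units',(r.inv().apply(T-o['position'])/40).round(3))
if len(sys.argv)>2:
    t=np.array(eval(sys.argv[3])) if len(sys.argv)>3 else np.array([0,0,-1.]);t=t/np.linalg.norm(t)
    a=np.radians(float(sys.argv[2]));x=np.array([np.cos(a),np.sin(a),0]);x=x-t*(x@t) if len(sys.argv)<=3 else x
    if len(sys.argv)>3: # angle ccw from upslope, in the plane
        up=np.array([0,0,1.])+t*(-t[2]);up/=np.linalg.norm(up);n=-t;x=np.cos(a)*up+np.sin(a)*np.cross(n,up)
    x/=np.linalg.norm(x);G=R.from_matrix(np.c_[x,np.cross(t,x),t]);print('turn units',((r.inv()*G).as_rotvec()/.12).round(3))
E
python3 - <<'E'
from h import *
im,d,P=snap('wrist');p,u,v=cloud(P,d)
for lo,hi in((54,66),(110,126)):
    s=(p[:,2]>lo)&(p[:,2]<hi)&(abs(p[:,0]-449)<50)&(abs(p[:,1]+207)<50);print(lo,s.sum(),cv2.minAreaRect(p[s][:,:2].astype(np.float32)))
E
python3 to.py 452.1,-208.7,90 204.3
```

```text
time_s: 6.68
position: [452.7, -209.0, 286.4]
orientation: [-0.211, 0.977, 0.0, -0.001]
ft_force: [-0.6, -0.2, 0.9]
gripper_width: 0.587
grip_force: 0.0
time_s: 6.92
position: [453.4, -208.5, 287.0]
orientation: [-0.21, 0.978, 0.0, -0.0]
ft_force: [0.3, 0.3, 0.0]
gripper_width: 0.586
grip_force: 0.0
54 3666 ((453.0765380859375, -208.44793701171875), (69.8807144165039, 70.09774780273438), 15.543059349060059)
110 697 ((452.336669921875, -208.63064575195312), (34.081607818603516, 15.116284370422363), 24.073091506958008)
pos [ 453.5 -208.5  287.1] toolx az -155.78 z [-0.001  0.    -1.   ] q [-0.03 -0.22 -0.08 -0.   -1.71 -1.12] F [ 0.5  0.5 -0.1]
shift units [0.032 0.008 4.928]
turn units [ 0.003 -0.004 -0.012]
```

```bash
python3 -m handwheel '[[[0.03,0.01,1],[0,0,0],50],[[0,0,1],[0,0,0],50],[[0,0,1],[0,0,0],50],[[0,0,1],[0,0,0],50],[[0,0,0.6],[0,0,0],50],[[0,0,0.33],[0,0,0],50],[[0,0,0],[0,0,0],50],[[0,0,0],[0,0,0],10]]' 80
python3 -m handwheel '[[[0,0,0],[0,0,0],8],[[0,0,0],[0,0,0],8],[[0,0,0],[0,0,0],8],[[0,0,0],[0,0,0],8]]' 80
```

```text
time_s: 7.98
position: [453.1, -209.0, 91.7]
orientation: [-0.21, 0.978, -0.0, 0.001]
ft_force: [-0.0, -0.5, 0.4]
gripper_width: 0.388
grip_force: 0.0
time_s: 8.48
position: [453.1, -209.0, 91.6]
orientation: [-0.21, 0.978, -0.0, 0.001]
ft_force: [0.0, 0.3, 6.3]
gripper_width: 0.172
grip_force: 78.5
```

```bash
python3 -m handwheel '[[[0,0,-0.4],[0,0,0],8],[[0,0,-1],[0,0,0],8],[[0,0,-1],[0,0,0],8],[[0,0,-1],[0,0,0],8],[[0,0,-1],[0,0,0],8],[[0,0,-0.6],[0,0,0],8],[[0,0,0],[0,0,0],8]]'
N="-.1093,-.4845,.868"
python3 - <<'E'
import numpy as np
n=np.array([-.1093,-.4845,.868]);n/=np.linalg.norm(n)
for nm,O in(('near',[471.3,92.6,103.5]),('far',[578.2,68,103.4])):
  for h in (2.3,24,60): print(nm,h,(np.array(O)+n*(81.6+h)).round(1))
E
python3 to.py 456,23,230 -13 ".1093,.4845,-.868"; python3 to.py 456,23,230 167 ".1093,.4845,-.868"
```

```text
time_s: 9.35
position: [452.7, -209.1, 292.8]
orientation: [-0.21, 0.978, -0.001, 0.002]
ft_force: [0.5, 0.3, -1.4]
gripper_width: 0.174
grip_force: 78.0
near 2.3 [462.1  52.  176.3]
near 24 [459.8  41.4 195.2]
near 60 [455.8  24.  226.4]
far 2.3 [569.   27.4 176.2]
far 24 [566.7  16.8 195.1]
far 60 [562.7  -0.6 226.3]
pos [ 452.7 -209.1  292.8] toolx az -155.74 z [ 0.004 -0.    -1.   ] q [-0.03 -0.22 -0.07  0.   -1.72 -1.12] F [ 0.5  0.3 -1.4]
shift units [-2.453  5.259  1.567]
turn units [-4.672  3.081 19.793]
pos [ 452.7 -209.1  292.8] toolx az -155.74 z [ 0.004 -0.    -1.   ] q [-0.03 -0.22 -0.07  0.   -1.72 -1.12] F [ 0.5  0.3 -1.4]
shift units [-2.453  5.259  1.567]
turn units [-2.431 -3.687 -5.681]
```

```bash
python3 -m handwheel '[[[-0.41,0.88,0],[0,0,0],8],[[-0.41,0.88,0],[0,0,0],8],[[-0.41,0.88,0],[0,0,0],8],[[-0.41,0.88,0],[0,0,0],8],[[-0.41,0.88,0],[0,0,0],8],[[-0.4,0.86,0],[0,0,0],8]]'
python3 -m handwheel '[[[0,0,0],[-0.4,-0.61,-0.95],8],[[0,0,0],[-0.4,-0.61,-0.95],8],[[0,0,0],[-0.4,-0.61,-0.95],8],[[0,0,0],[-0.4,-0.61,-0.95],8],[[0,0,0],[-0.4,-0.61,-0.95],8],[[0,0,0],[-0.4,-0.61,-0.95],8],[[0,0,0],[0,0,0],8]]'
python3 to.py 459.8,41.4,195.2 167 ".1093,.4845,-.868"
```

```text
time_s: 10.1
position: [454.6, 24.5, 289.2]
orientation: [-0.21, 0.978, 0.0, -0.001]
ft_force: [-0.0, -0.3, -1.5]
gripper_width: 0.177
grip_force: 78.2
time_s: 10.98
position: [455.0, 22.1, 288.8]
orientation: [-0.513, 0.82, 0.182, 0.178]
ft_force: [0.9, -0.1, -0.7]
gripper_width: 0.175
grip_force: 78.2
pos [455.   22.1 288.8] toolx az -117.81 z [ 0.105  0.481 -0.87 ] q [ 0.08 -0.38 -0.11 -0.49 -1.66 -0.62] F [ 0.9 -0.1 -0.7]
shift units [ 0.695 -0.182  2.281]
turn units [ 0.021 -0.049 -0.033]
```

```bash
python3 -m handwheel '[[[0.35,-0.09,0.8],[0,0,0],8],[[0.35,-0.09,0.8],[0,-0.05,-0.03],8],[[0,0,0.68],[0,0,0],8],[[0,0,0],[0,0,0],8],[[0,0,0],[0,0,0],8]]'
python3 to.py 459.8,41.4,195.2 167 ".1093,.4845,-.868"
python3 - <<'E'
from h import *
im,d,P=snap('wrist');np.savez('w4.npz',im=im,d=d,K=P['K'],k1=P['k1'],extrinsics=P['extrinsics'])
im2,d2,P2=snap('scene');np.savez('s4.npz',im=im2,d=d2,K=P2['K'],k1=P2['k1'],extrinsics=P2['extrinsics'])
a=cv2.resize(im[60:320,150:420],None,fx=1.6,fy=1.6);b=cv2.resize(im2[130:260,240:375],None,fx=2.8,fy=2.8,interpolation=cv2.INTER_CUBIC)
h=416;b=cv2.resize(b,(int(b.shape[1]*h/b.shape[0]),h));im=np.hstack([a,b])[:,:800];cv2.imwrite('pics/c4.png',im);print(im.shape)
E
```

```text
time_s: 11.6
position: [460.3, 42.4, 197.9]
orientation: [-0.516, 0.817, 0.182, 0.182]
ft_force: [-0.4, 0.1, -0.5]
gripper_width: 0.176
grip_force: 78.2
pos [460.3  42.4 197.9] toolx az -117.29 z [ 0.109  0.484 -0.868] q [ 0.13 -0.39 -0.29 -0.49 -1.49 -0.58] F [-0.4  0.1 -0.5]
shift units [ 0.057 -0.006  0.046]
turn units [ 0.001 -0.001  0.041]
(416, 800, 3)
```

View pics/c4.png

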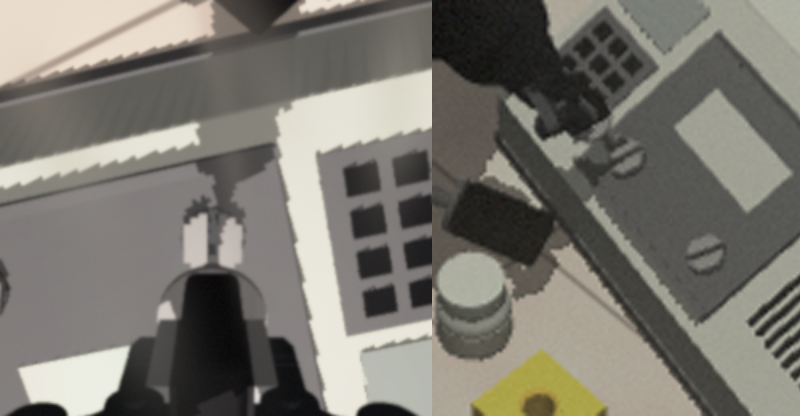

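The wrist crop shows the paddle's centre at column 212 and the slot between the head's light halves at column 213, so the blade is in line with the slot. The scene crop shows the key just above the near head. Inserting now.

```bash
python3 -m handwheel '[[[0.06,0,0.2],[0,0,0],8],[[0,0,0.15],[0,0,0],8],[[0,0,0.05],[0,0,0],8],[[0,0,0.05],[0,0,0],8],[[0,0,0.05],[0,0,0],8],[[0,0,0],[0,0,0],8]]'
python3 to.py 462.1,52,176.3 167 ".1093,.4845,-.868"
```

```text
time_s: 12.45
position: [461.3, 50.4, 178.2]
orientation: [-0.516, 0.817, 0.183, 0.181]
ft_force: [-0.2, 1.0, -0.9]
gripper_width: 0.176
grip_force: 78.2
pos [461.3  50.4 178.2] toolx az -117.33 z [ 0.108  0.486 -0.868] q [ 0.15 -0.39 -0.32 -0.49 -1.45 -0.58] F [-0.2  1.  -0.9]
shift units [-0.016 -0.008  0.062]
turn units [0.012 0.005 0.036]
```

```bash
python3 -m handwheel '[[[0,0,0.04],[0,0,0],8],[[0,0,0],[0,0,0.4],8],[[0,0,0],[0,0,0.8],8],[[0,0,0],[0,0,0.8],8],[[0,0,0],[0,0,0.8],8]]'
cat > st.py <<'E'
from h import *
o=readout.get_obs();r=R.from_quat(o['orientation']);t=r.apply([0,0,1]);x=r.apply([1,0,0]);up=np.array([0,0,1.])-t*t[2];up/=np.linalg.norm(up)
print('ang',np.degrees(np.arctan2(x@np.cross(-t,up),x@up)).round(1),'F tool',r.inv().apply(o['ft_force']).round(1),'M tool',r.inv().apply(o['moment']).round(3),'q',o['joints'].round(2),'t',o['time_s'],'pos',o['position'].round(1))
E
python3 st.py; python3 -m handwheel '[[[0,0,0],[0,0,0.9],8],[[0,0,0],[0,0,0.9],8],[[0,0,0],[0,0,0.9],8],[[0,0,0],[0,0,0.9],8]]' >/dev/null; python3 st.py;  python3 -m handwheel '[[[0,0,0],[0,0,0.9],8],[[0,0,0],[0,0,0.9],8],[[0,0,0],[0,0,0.9],8],[[0,0,0],[0,0,0.9],8]]' >/dev/null; python3 st.py
```

```text
time_s: 13.08
position: [461.6, 51.1, 176.8]
orientation: [-0.371, 0.892, 0.21, 0.148]
ft_force: [0.5, -0.3, -1.2]
gripper_width: 0.177
grip_force: 78.1
ang 147.7 F tool [ 0.4 -0.9  1. ] M tool [ 0.99   1.314 -0.044] q [ 0.15 -0.39 -0.33 -0.49 -1.45 -0.92] t 13.075 pos [461.6  51.1 176.8]
ang 122.9 F tool [ 1.  -1.4 -0.1] M tool [ 1.602  0.826 -0.053] q [ 0.15 -0.39 -0.33 -0.49 -1.45 -1.35] t 13.575 pos [461.5  51.  176.8]
ang 98.2 F tool [-0.3 -0.8  1.6] M tool [ 1.775  0.21  -0.093] q [ 0.15 -0.39 -0.33 -0.49 -1.45 -1.78] t 14.075 pos [461.5  50.9 176.8]
```

```bash
python3 -m handwheel '[[[0,0,0],[0,0,0.6],8],[[0,0,0],[0,0,0.6],8]]' >/dev/null; python3 st.py;  python3 -m handwheel '[[[0,0,0],[0,0,0.5],8],[[0,0,0],[0,0,0],8]]' >/dev/null; python3 st.py;python3 -m handwheel '[[[0,0,0],[0,0,0.4],8],[[0,0,0],[0,0,0],8]]' >/dev/null; python3 st.py
```

```text
ang 90.0 F tool [ 1.4 -0.4  0.2] M tool [ 1.812  0.048 -0.044] q [ 0.15 -0.39 -0.33 -0.49 -1.45 -1.93] t 14.325 pos [461.4  50.9 176.7]
ang 86.7 F tool [-0.6 -1.9  1.2] M tool [ 1.877 -0.088 -0.051] q [ 0.15 -0.39 -0.33 -0.49 -1.45 -1.98] t 14.575 pos [461.4  51.  176.8]
ang 84.0 F tool [ 0.2 -1.7  0.1] M tool [ 1.978 -0.172 -0.049] q [ 0.15 -0.39 -0.33 -0.49 -1.45 -2.03] t 14.825 pos [461.4  51.  176.8]
```

```bash
for i in 1 2 3; do python3 -m handwheel '[[[0,0,0],[0,0,0.35],8],[[0,0,0],[0,0,0],8]]' >/dev/null; python3 st.py;done
```

```text
ang 81.6 F tool [ 0.7 -2.4  1.5] M tool [ 2.07  -0.2   -0.064] q [ 0.15 -0.39 -0.33 -0.49 -1.45 -2.07] t 15.075 pos [461.4  51.  176.7]
ang 79.2 F tool [-0.8 -1.9  0.7] M tool [ 2.142 -0.378 -0.041] q [ 0.15 -0.39 -0.33 -0.49 -1.45 -2.11] t 15.325 pos [461.4  51.  176.8]
ang 76.8 F tool [-0.3 -1.9  0.7] M tool [ 2.255 -0.428 -0.096] q [ 0.15 -0.39 -0.33 -0.49 -1.45 -2.16] t 15.575 pos [461.4  51.  176.8]
```

```bash
for i in 1 2; do python3 -m handwheel '[[[0,0,0],[0,0,0.4],8],[[0,0,0],[0,0,0],8]]' >/dev/null; python3 st.py;done
python3 - <<'E'
from h import *
im,d,P=snap('wrist');im2,d2,P2=snap('scene')
a=cv2.resize(im[60:320,150:420],None,fx=1.6,fy=1.6);b=cv2.resize(im2[130:260,240:375],None,fx=2.8,fy=2.8,interpolation=cv2.INTER_CUBIC)
h=416;b=cv2.resize(b,(int(b.shape[1]*h/b.shape[0]),h));im=np.hstack([a,b])[:,:800];cv2.imwrite('pics/c5.png',im)
E
```

```text
ang 74.1 F tool [-1.1 -2.5  0.9] M tool [ 2.348 -0.519 -0.122] q [ 0.15 -0.39 -0.33 -0.49 -1.45 -2.2 ] t 15.825 pos [461.4  51.  176.8]
ang 71.3 F tool [-0.2 -3.5  1.3] M tool [ 2.468 -0.631 -0.308] q [ 0.15 -0.39 -0.33 -0.49 -1.45 -2.25] t 16.075 pos [461.4  51.  176.7]
```

View pics/c5.png

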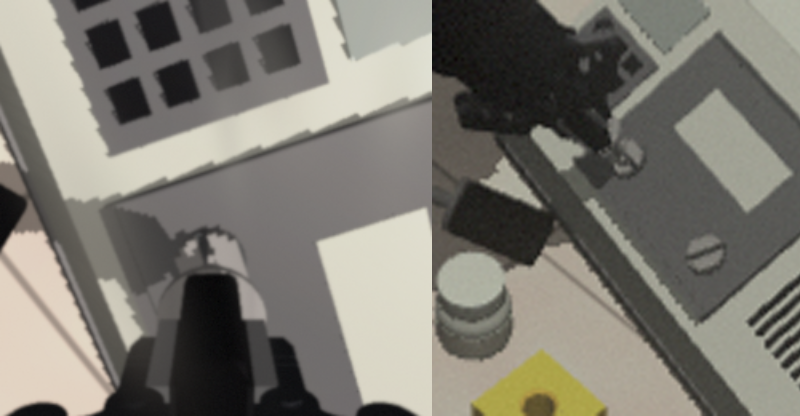

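The wrist crop shows the near head turned, with the blade engaged at (205,250). The torque has jumped to 0.31 N m, well above the 0.06 friction, so the screw is on its hard stop. I'll ease back and withdraw.

```bash
python3 -m handwheel '[[[0,0,0],[0,0,-0.7],8],[[0,0,0],[0,0,-0.7],8],[[0,0,0],[0,0,0],8]]' >/dev/null; python3 st.py
python3 -m handwheel '[[[0,0,-0.1],[0,0,0],8],[[0,0,-0.2],[0,0,0],8],[[0,0,-0.4],[0,0,0],8],[[0,0,-0.5],[0,0,0],8],[[0,0,0],[0,0,0],8]]' >/dev/null;python3 st.py
python3 to.py 562.7,-0.6,226.3 157.3 ".1093,.4845,-.868"
```

```text
ang 80.8 F tool [ 0.3 -1.5  1.1] M tool [ 2.268 -0.29  -0.048] q [ 0.15 -0.39 -0.33 -0.49 -1.45 -2.08] t 16.55 pos [461.5  51.2 176.9]
ang 81.3 F tool [ 0.3 -0.6  0.4] M tool [ 1.47  -0.231 -0.022] q [ 0.09 -0.39 -0.25 -0.49 -1.54 -2.07] t 17.175 pos [457.2  27.  221.1]
pos [457.2  27.  221.1] toolx az 159.38 z [ 0.113  0.485 -0.867] q [ 0.09 -0.39 -0.25 -0.49 -1.54 -2.07] F [-0.5 -0.2 -0.6]
shift units [-2.695  0.412 -0.152]
turn units [ 1.0000e-03  3.1000e-02 -1.1099e+01]
```

```bash
python3 -m handwheel '[[[-0.68,0.1,-0.04],[0,0,0],8],[[-0.68,0.1,-0.04],[0,0,0],8],[[-0.68,0.1,-0.04],[0,0,0],8],[[-0.65,0.1,-0.03],[0,0,0],8],[[0,0,0],[0,0,-0.9],8],[[0,0,0],[0,0,-1],8],[[0,0,0],[0,0,-1],8],[[0,0,0],[0,0,-1],8]]'
python3 -m handwheel '[[[0,0,0],[0,0,-1],8],[[0,0,0],[0,0,-1],8],[[0,0,0],[0,0,-1],8],[[0,0,0],[0,0,-1],8],[[0,0,0],[0,0,-1],8],[[0,0,0],[0,0,-1],8],[[0,0,0],[0,0,-1],8],[[0,0,0],[0,0,-0.2],8]]' >/dev/null
python3 to.py 566.7,16.8,195.1 157.3 ".1093,.4845,-.868"
```

```text
time_s: 18.18
position: [561.5, 0.3, 222.5]
orientation: [-0.045, 0.965, 0.249, 0.067]
ft_force: [-0.5, -0.1, -1.4]
gripper_width: 0.176
grip_force: 78.2
pos [5.615e+02 3.000e-01 2.226e+02] toolx az -128.49 z [ 0.108  0.486 -0.867] q [ 0.02 -0.09  0.01 -0.51 -1.54 -0.66] F [-0.8 -0.8 -0.8]
shift units [-0.043 -0.022  0.81 ]
turn units [ 0.017  0.003 -0.005]
```

```bash
python3 -m handwheel '[[[-0.04,-0.02,0.4],[0,0,0],8],[[0,0,0.41],[0,0,0],8],[[0,0,0],[0,0,0],8],[[0,0,0],[0,0,0],8]]' > /dev/null
python3 to.py 569,27.4,176.2 157.3 ".1093,.4845,-.868"
python3 - <<'E'
from h import *
im,d,P=snap('wrist');np.savez('w6.npz',im=im,d=d,K=P['K'],k1=P['k1'],extrinsics=P['extrinsics'])
im2,d2,P2=snap('scene');np.savez('s6.npz',im=im2,d=d2,K=P2['K'],k1=P2['k1'],extrinsics=P2['extrinsics'])
a=cv2.resize(im[60:320,150:420],None,fx=1.6,fy=1.6);b=cv2.resize(im2[130:260,240:375],None,fx=2.8,fy=2.8,interpolation=cv2.INTER_CUBIC)
h=416;b=cv2.resize(b,(int(b.shape[1]*h/b.shape[0]),h));im=np.hstack([a,b])[:,:800];cv2.imwrite('pics/c6.png',im)
E
```

```text
pos [566.6  16.5 195.5] toolx az -128.48 z [ 0.108  0.485 -0.868] q [ 0.05 -0.08 -0.03 -0.5  -1.48 -0.66] F [-0.8 -0.2 -1.2]
shift units [-0.001  0.001  0.556]
turn units [ 0.012 -0.    -0.005]
```

View pics/c6.png

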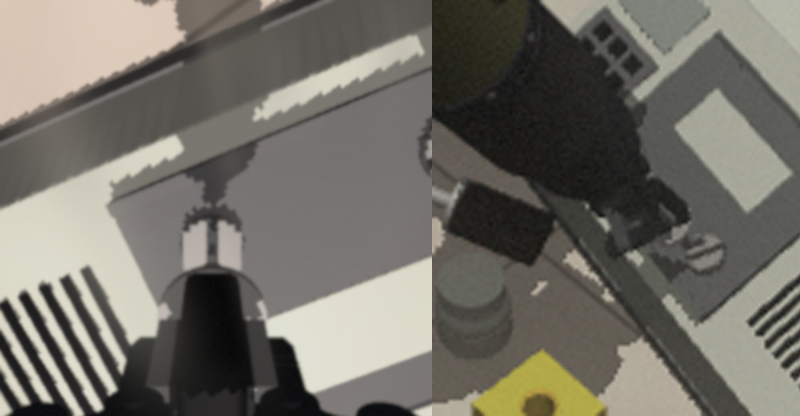

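The wrist crop shows the far slot at column 213, in line with the paddle at column 212. I'll insert here and turn the same way.

```bash
python3 heads.py w6 420,152 283,207 | grep head
python3 -m handwheel '[[[0,0,0.2],[0,0,0],8],[[0,0,0.15],[0,0,0],8],[[0,0,0.07],[0,0,0],8],[[0,0,0.06],[0,0,0],8],[[0,0,0.05],[0,0,0],8],[[0,0,0],[0,0,0],8]]'; python3 st.py
```

```text
head origin [472.4  91.9 103.2] r 14.9 meanoff [-3.  -1.7] hmed 8.3 dark 278 922 [-0.6  0.9] slot angle from upslope (deg, ccw+) 99.6 depth 202 -90.2
  head origin [578.5  67.6 102.8] r 14.9 meanoff [-2.   1.2] hmed 8.3 dark 284 842 [ 1.6 -0.6] slot angle from upslope (deg, ccw+) -22.7 depth 141 -20.8
time_s: 20.52
position: [568.9, 26.8, 177.0]
orientation: [-0.443, 0.859, 0.198, 0.165]
ft_force: [-0.5, 0.1, 0.4]
gripper_width: 0.176
grip_force: 78.2
ang 157.1 F tool [ 0.1  0.6 -0.3] M tool [0.603 1.396 0.045] q [ 0.07 -0.08 -0.06 -0.5  -1.45 -0.66] t 20.525 pos [568.9  26.8 177. ]
```

Near slot at about -90° by depth, so it is home. Turning the far screw from 157° towards 72°.

```bash
python3 -m handwheel '[[[0,0,0],[0,0,0.5],8],[[0,0,0],[0,0,0.9],8],[[0,0,0],[0,0,0.9],8],[[0,0,0],[0,0,0.9],8],[[0,0,0],[0,0,0.9],8],[[0,0,0],[0,0,0.9],8],[[0,0,0],[0,0,0.9],8],[[0,0,0],[0,0,0.9],8]]' >/dev/null; python3 st.py;  python3 -m handwheel '[[[0,0,0],[0,0,0.9],8],[[0,0,0],[0,0,0.9],8],[[0,0,0],[0,0,0.9],8],[[0,0,0],[0,0,0.4],8],[[0,0,0],[0,0,0],8]]' >/dev/null; python3 st.py
for i in 1 2 3; do python3 -m handwheel '[[[0,0,0],[0,0,0.4],8],[[0,0,0],[0,0,0],8]]' >/dev/null; python3 st.py;done
```

```text
ang 110.2 F tool [ 0.6 -0.8  1.3] M tool [ 1.72   0.495 -0.036] q [ 0.07 -0.08 -0.06 -0.5  -1.45 -1.48] t 21.525 pos [569.   26.5 177.2]
ang 89.1 F tool [ 0.4 -2.   1. ] M tool [ 1.939 -0.09  -0.08 ] q [ 0.07 -0.08 -0.06 -0.5  -1.45 -1.85] t 22.15 pos [568.9  26.5 177.2]
ang 86.4 F tool [-0.8 -1.8  0.2] M tool [ 2.028 -0.119 -0.016] q [ 0.07 -0.08 -0.06 -0.5  -1.45 -1.89] t 22.4 pos [568.9  26.5 177.2]
ang 83.7 F tool [-0.7 -2.4  0.9] M tool [ 2.144 -0.241 -0.065] q [ 0.07 -0.08 -0.06 -0.5  -1.45 -1.94] t 22.65 pos [568.9  26.5 177.2]
ang 81.0 F tool [-0.3 -2.7 -0.3] M tool [ 2.279 -0.423 -0.042] q [ 0.07 -0.08 -0.06 -0.5  -1.45 -1.99] t 22.9 pos [568.9  26.6 177.2]
```

```bash
for i in 1 2 3 4; do python3 -m handwheel '[[[0,0,0],[0,0,0.4],8],[[0,0,0],[0,0,0],8]]' >/dev/null; python3 st.py;done
```

```text
ang 78.2 F tool [-0.6 -2.4 -0.6] M tool [ 2.36  -0.481 -0.076] q [ 0.07 -0.08 -0.06 -0.5  -1.45 -2.04] t 23.15 pos [568.9  26.6 177.2]
ang 75.5 F tool [-0.5 -2.7 -0.8] M tool [ 2.441 -0.553 -0.16 ] q [ 0.07 -0.08 -0.06 -0.5  -1.45 -2.09] t 23.4 pos [568.9  26.5 177.1]
ang 72.7 F tool [-0.4 -2.7  0.1] M tool [ 2.54  -0.705 -0.211] q [ 0.07 -0.08 -0.06 -0.5  -1.45 -2.13] t 23.65 pos [568.9  26.6 177.1]
ang 70.0 F tool [-0.1 -3.6 -0.8] M tool [ 2.714 -0.872 -0.291] q [ 0.07 -0.08 -0.06 -0.5  -1.45 -2.18] t 23.9 pos [568.8  26.6 177.1]
```

```bash
python3 -m handwheel '[[[0,0,0],[0,0,-0.8],8],[[0,0,0],[0,0,-0.7],8],[[0,0,0],[0,0,0],8],[[0,0,-0.1],[0,0,0],8],[[0,0,-0.3],[0,0,0],8],[[0,0,-0.8],[0,0,0],8],[[0,0,-0.9],[0,0,0],8],[[0,0,0],[0,0,0],8]]' >/dev/null; python3 st.py
python3 - <<'E'
from h import *
im,d,P=snap('wrist');np.savez('w7.npz',im=im,d=d,K=P['K'],k1=P['k1'],extrinsics=P['extrinsics'])
E=np.array(P['extrinsics']);K=np.array(P['K'])
for o in([470.4,88.6,111],[577.5,63.7,111]):
    c=E[:3,:3].T@(np.array(o)-E[:3,3]);s=c[:2]/c[2];s=s*(1+P['k1']*(s@s));print(K[0,0]*s[0]+K[0,2],K[1,1]*s[1]+K[1,2])
E
python3 to.py 520,-60,290 204.2
```

```text
ang 81.0 F tool [-0.3 -0.1  0.8] M tool [ 1.462 -0.27  -0.002] q [-0.01 -0.09  0.07 -0.51 -1.6  -2.  ] t 24.9 pos [560.9 -15.3 254.6]
255.7580525655428 54.30223826305206
278.97432754706574 189.84590765605068
pos [560.5 -14.4 252.4] toolx az 158.8 z [ 0.112  0.486 -0.867] q [-0.01 -0.09  0.07 -0.51 -1.6  -2.  ] F [ 0.6  0.2 -1.8]
shift units [ 0.606 -0.803 -1.482]
turn units [ 4.339  1.074 -6.625]
```

```bash
python3 heads.py w7 256,54 279,190 
python3 -m handwheel '[[[0.1,-0.13,-0.7],[0,0,0],8],[[0.5,-0.67,-0.78],[0,0,0],8],[[0,0,0],[0.7,0.18,-0.95],8],[[0,0,0],[0.6,0.15,-0.95],8],[[0,0,0],[0.6,0.15,-0.95],8],[[0,0,0],[0.6,0.15,-0.95],8],[[0,0,0],[0.6,0.15,-0.95],8],[[0,0,0],[0.6,0.15,-0.95],8]]' >/dev/null
python3 -m handwheel '[[[0,0,0],[0.6,0.15,-0.9],8],[[0,0,0],[0,0,0],8]]'
python3 to.py 453,-208.7,290 204.2
```

```text
n [-0.1081 -0.4807  0.8702] tilt 29.52 yaw ex 77.33 c -5.42
  head origin [471.4  92.5 103.5] r 14.9 meanoff [-2.3  0.2] hmed 8.4 dark 182 738 [-0.   0.2] slot angle from upslope (deg, ccw+) -90.2 depth 191 -89.6
n [-0.1046 -0.4844  0.8686] tilt 29.71 yaw ex 77.82 c -3.89
  head origin [577.9  68.  103.1] r 14.8 meanoff [-2.3  0.3] hmed 8.3 dark 130 534 [0.5 0.1] slot angle from upslope (deg, ccw+) -90.2 depth 141 -90.5
sep 109.3 ey yaw 167.05
time_s: 26.2
position: [519.5, -58.1, 286.6]
orientation: [-0.211, 0.978, 0.004, -0.004]
ft_force: [-0.1, 0.5, -1.5]
gripper_width: 0.172
grip_force: 78.3
pos [519.5 -58.1 286.6] toolx az -155.69 z [-0.01   0.006 -1.   ] q [ 0.27 -0.15 -0.01 -0.01 -1.71 -1.42] F [-0.1  0.5 -1.5]
shift units [ 3.065 -2.746 -0.091]
turn units [ 0.077 -0.052  0.016]
```

Both slots measure -90°, so both screws are home. Now I'll take the key back to the stand.

```bash
python3 -m handwheel '[[[0.75,-0.68,0],[0.08,-0.05,0],8],[[0.76,-0.69,0],[0,0,0],8],[[0.77,-0.69,0],[0,0,0],8],[[0.77,-0.69,0],[0,0,0],8],[[0,0,0],[0,0,0],8],[[0,0,0],[0,0,0],8]]' >/dev/null
python3 to.py 453,-208.7,156 204.2
python3 - <<'E'
from h import *
im,d,P=snap('wrist');cv2.imwrite('pics/c8.png',im)
p,u,v=cloud(P,d);s=(p[:,2]>54)&(p[:,2]<64)&(abs(p[:,0]-452)<60)&(abs(p[:,1]+208)<60);print(s.sum(),cv2.minAreaRect(p[s][:,:2].astype(np.float32)))
E
```

```text
pos [ 453.5 -209.8  287.4] toolx az -155.93 z [ 0.002  0.001 -1.   ] q [-0.03 -0.22 -0.07 -0.   -1.71 -1.12] F [ 0.2 -0.8  0.1]
shift units [0.007 0.031 3.284]
turn units [-0.     0.015 -0.019]
4113 ((452.7680969238281, -208.46539306640625), (69.41495513916016, 70.20338439941406), 15.559453964233398)
```

View pics/c8.png

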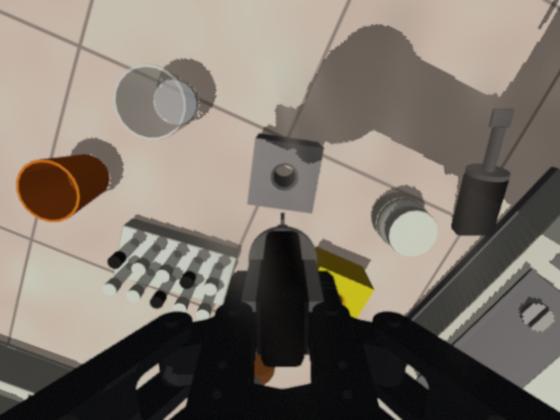

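Shown here: the stand hole at (285,175) is clear, and the held key hangs at (283,280). But the big key at (480,190) looks different from before, possibly fallen, so I'll measure it before going on.

Run:
```python
from h import *
im,d,P=snap('top');cv2.imwrite('pics/t8a.png',im);im2,d2,P2=snap('scene')
np.savez('top8.npz',im=im,d=d,K=P['K'],k1=P['k1'],extrinsics=P['extrinsics'])
a=np.load('top0.npz')['im'];b=np.load('scene0.npz')['im']
r=lambda x:cv2.resize(x,(400,290),interpolation=cv2.INTER_CUBIC)
c=np.vstack([np.hstack([r(a[150:295,240:440]),r(im[150:295,240:440])]),np.hstack([r(b[150:295,150:350]),r(im2[150:295,150:350])])])
cv2.imwrite('pics/c9.png',c)
p,u,v=cloud(P,d);k=(p[:,2]>12)&(p[:,0]>300)&(p[:,0]<460)&(p[:,1]>-130)&(p[:,1]<60)&(p[:,2]<180)&~((p[:,1]>-5)&(p[:,0]>440))
q=p[k].astype(np.float32);print(k.sum(),q.mean(0),q[:,2].max(),cv2.minAreaRect(q[:,:2]))
```

```text
<stdin>:9: RuntimeWarning: Mean of empty slice.
  ret = um.true_divide(
Traceback (most recent call last):
ValueError: zero-size array to reduction operation maximum which has no identity
```

View pics/c9.png

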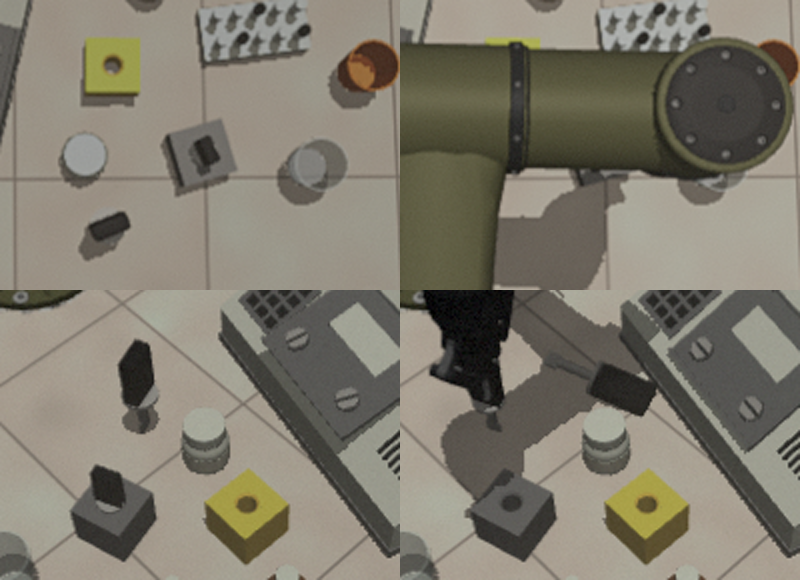

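The before/after crops show the big look-alike standing free on its blade at the start and lying beside the jar now. My gripper never went below z = 285 near it. I'll check when it started to topple from my earlier frames, then lower the key.

```bash
python3 - <<'E'
from h import *
for n in('w1','w2'):
    f=np.load(n+'.npz');P=dict(K=f['K'],k1=f['k1'],extrinsics=f['extrinsics']);p,u,v=cloud(P,f['d'])
    k=(f['im'].max(2)[v,u]<60)&(p[:,2]>8)&(p[:,2]<170)&(v<230)&((u>380) if n=='w1' else ((u>255)&(u<325)&(v<110)))
    if n=='w1':k&=(u<475)
    print(n,k.sum(),np.percentile(p[k],[5,50,95],axis=0).round(0).tolist())
E
python3 -m handwheel '[[[0,0.03,0.6],[0,0,0],8],[[0,0,0.9],[0,0,0],8],[[0,0,0.9],[0,0,0],8],[[0,0,0.8],[0,0,0],8],[[0,0,0],[0,0,0],8],[[0,0,0],[0,0,0],8]]' >/dev/null; python3 to.py 453,-208.6,92 204.2
```

```text
w1 3488 [[385.0, -92.0, 81.0], [406.0, -73.0, 120.0], [427.0, -51.0, 140.0]]
w2 406 [[359.0, 26.0, 22.0], [394.0, 41.0, 27.0], [424.0, 53.0, 33.0]]
pos [ 454.  -208.9  161.4] toolx az -155.79 z [ 0.003 -0.002 -1.   ] q [-0.03 -0.23 -0.31  0.   -1.48 -1.12] F [-0.   0.3 -1.1]
shift units [0.024 0.022 1.734]
turn units [-0.025  0.019  0.002]
```

It was already toppling at t = 1.65 s with the arm well clear, so it fell of its own accord. I'll lower the key into the stand.

```bash
python3 -m handwheel '[[[0.02,0.01,0.25],[0,0,0],8],[[0,0,0.3],[0,0,0],8],[[0,0,0.3],[0,0,0],8],[[0,0,0.3],[0,0,0],8],[[0,0,0.3],[0,0,0],8],[[0,0,0.15],[0,0,0],8],[[0,0,0],[0,0,0],8]]'; python3 to.py 453,-208.6,91.6 204.2
```

```text
time_s: 28.72
position: [452.2, -209.0, 95.2]
orientation: [-0.209, 0.978, -0.0, 0.0]
ft_force: [0.2, -0.7, -1.3]
gripper_width: 0.175
grip_force: 78.3
pos [ 452.2 -209.    95.2] toolx az -155.83 z [ 0.001 -0.001 -1.   ] q [-0.03 -0.21 -0.42  0.   -1.36 -1.12] F [ 0.2 -0.7 -1.3]
shift units [-0.021  0.001  0.089]
turn units [-0.009  0.002 -0.004]
```

```bash
python3 -m handwheel '[[[0,0,0.05],[0,0,0],8],[[0,0,0.03],[0,0,0],8],[[0,0,0.02],[0,0,0],8],[[0,0,0],[0,0,0],8]]'
```

```text
time_s: 29.22
position: [452.5, -209.0, 91.8]
orientation: [-0.209, 0.978, -0.001, 0.001]
ft_force: [0.1, 0.1, -1.4]
gripper_width: 0.175
grip_force: 78.5
```

```bash
python3 -m handwheel '[[[0,0,0.03],[0,0,0],8],[[0,0,0],[0,0,0],8]]'; python3 -m handwheel '[[[0,0,0.03],[0,0,0],8],[[0,0,0],[0,0,0],8]]'
```

```text
time_s: 29.48
position: [452.6, -209.1, 91.7]
orientation: [-0.21, 0.978, -0.001, 0.001]
ft_force: [-3.3, 1.9, 4.7]
gripper_width: 0.178
grip_force: 79.2
time_s: 29.72
position: [452.7, -209.1, 91.6]
orientation: [-0.21, 0.978, -0.001, 0.001]
ft_force: [-5.5, 4.2, 11.7]
gripper_width: 0.178
grip_force: 80.1
```

Seated: 11.7 N upward at the original grasp height. Releasing and rising.

```bash
python3 -m handwheel '[[[0,0,-0.04],[0,0,0],8],[[0,0,0],[0,0,0],20],[[0,0,0],[0,0,0],35],[[0,0,0],[0,0,0],50],[[0,0,0],[0,0,0],50],[[0,0,-0.4],[0,0,0],50],[[0,0,-0.9],[0,0,0],50],[[0,0,-1],[0,0,0],50]]'
python3 -m handwheel '[[[0,0,-1],[0,0,0],50],[[0,0,-1],[0,0,0],50],[[0,0,-0.6],[0,0,0],50],[[0,0,0],[0,0,0],50],[[0,0,0],[0,0,0],50]]'
python3 - <<'E'
from h import *
im,d,P=snap('wrist');p,u,v=cloud(P,d)
for lo,hi in((54,63.2),(63.5,70),(112,126)):
    s=(p[:,2]>lo)&(p[:,2]<hi)&(abs(p[:,0]-452)<50)&(abs(p[:,1]+208)<50);print(lo,s.sum(),p[s].mean(0).round(1),cv2.minAreaRect(p[s][:,:2].astype(np.float32)))
s,ds,Ps=snap('scene');cv2.imwrite('pics/c10.png',np.hstack([cv2.resize(im[100:310,150:430],(400,300)),cv2.resize(s[90:330,130:450],(400,300))]))
E
```

```text
time_s: 30.72
position: [452.2, -209.0, 184.8]
orientation: [-0.209, 0.978, -0.001, 0.001]
ft_force: [0.3, 0.2, 0.1]
gripper_width: 0.581
grip_force: 0.0
time_s: 31.35
position: [452.0, -208.6, 286.7]
orientation: [-0.209, 0.978, -0.0, 0.001]
ft_force: [0.5, 0.2, -0.0]
gripper_width: 0.585
grip_force: 0.0
54 3355 [ 449.1 -209.6   60.4] ((452.91058349609375, -208.48306274414062), (69.67265319824219, 70.20967864990234), 15.542119026184082)
63.5 266 [ 451.  -210.4   64.7] ((450.6695251464844, -210.95700073242188), (29.827817916870117, 32.81949996948242), 25.120954513549805)
112 711 [ 451.6 -210.2  119.7] ((452.7723693847656, -209.81118774414062), (34.5504264831543, 15.978840827941895), 24.519222259521484)
```

View pics/c10.png

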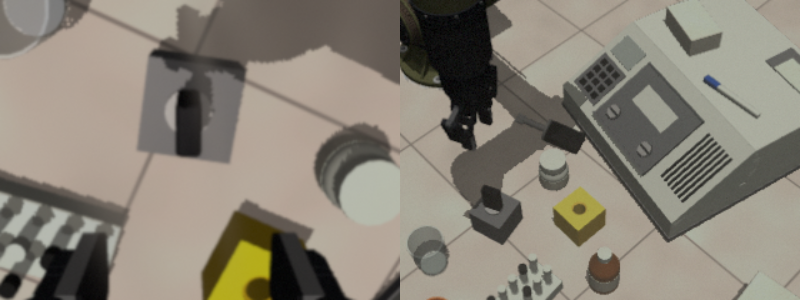

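The wrist crop shows the key upright in the stand at (188,120): its top is at z = 120 and its flange sits on the block. The scene crop shows the cover shut, both slots parallel to the free edge, and the listed bystanders in place. Handing in.

```bash
python3 -c "
from plant import job;print(job.job_done())"
```

```text
the job is handed in; nothing more can be done
None
```

I pressed the cover shut, turned both screws clockwise to their hard stops with the key (both slots measure -90°), and left the key upright and released in its stand; the large look-alike key toppled in the first seconds, with the gripper well above it and no contact seen, and I left it lying beside the jar.

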